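# Clamp the lid of the filter vessel

### The arm

A 6-joint arm with a two-finger parallel gripper is mounted at the origin on the work surface. World frame = base frame: x ahead of the robot, y to its left, z up, the work surface at z = 0. Lengths are in mm, angles in rad, forces in N, time in s.
With the tool pointing down it reaches from about 400 to 925 mm from the base axis. Payload 12.5 kg.
Tool frame: the origin (TCP) lies midway between the tips of the shut fingers; the grasp point (between the pads) lies 19 mm behind it; z points along the fingers, y is the direction in which the jaws open and shut (so a half turn about z gives the same grasp; the last joint's range is limited). The gripper opens to 95 mm and grips with 3 to 60 N. Pads are 20 mm wide; open, the fingers measure 119 mm over their backs; the gripper's body (75 mm by 180 mm) begins 59 mm behind the grasp point.
Start: joints at [-0.106, 0.491, 1.559, -0, 1.092, -0.106], TCP at [625.017, 0.021, 214.661] pointing down, gripper open.
Joint ranges: [-3.1, 3.1], [-0.84, 2.19], [0.05, 2.79], [-1.13, 4.28], [0.06, 2.93], [-2.69, 2.69]. Speed limits (rad/s): [2.22, 2.22, 2.79, 3.14, 3.14, 3.14].

### API

Orientations are given as [roll, pitch, yaw] about the fixed x, y, z axes, in that order (R = Rz(yaw) Ry(pitch) Rx(roll)).
In Python, from cell import env gives the robot as it stands.
- The arm moves only by the tool arm_command, never from a script. Its argument "steps" is a list of rows, each an object of numbers: "dx", "dy", "dz": the shift along the tool's x, y, z as a fraction of full scale; "rx", "ry", "rz": the turn, a rotation vector about the tool's x, y, z as a fraction of full scale; "claw": the gripper command: -1 is fully open, 1 is shut, values between are in proportion. In form: [{"dx": .., "dy": .., "dz": .., "rx": .., "ry": .., "rz": .., "claw": ..}, ...]. A call has 1 to 10 rows; each row shifts and turns the pose as measured when the row begins, along the tool's axes as they then stand; what a row does not reach is not made up. Full scale, the value 1, is 0.8 m for a shift and 90 degrees for a turn. A row lasts 1/8 s, in which the tool goes at most 62.5 mm and 10.7 degrees, less where a joint would pass 70% of its speed; a pose out of reach is approached as far as the arm can. A call with a number of a shift or a turn outside -1 to 1 is refused whole. A call with a gripper value outside its range is refused whole. The fingers move at their own pace and stop on an object; the grip force is fixed at half the most. Time passes only in rows, so rows that do not move let the fingers close. It gives the time, the measured TCP pose, the force and the opening at its end, in the units of the state.
- env.state(): the state, without advancing time (a new reading comes with each control period).
- env.read_camera(name): name is "scene" or "side" or "wrist"; returns (picture, depth): 384x512x3 uint8, red, green, blue; 384x512 float32, mm along the optical axis (not along the pixel's ray), 0 where there is no reading.
- env.get_calibration(name): a dict with "vfov" (degrees; the focal length in pixels is half the picture's height over the tangent of half this angle, whatever the lens; pixels are square), "cx", "cy" (the principal point, pixels), "xyz" and "attitude" of the camera in the world. Camera axes: x right, y up, looking along -z (the intrinsics and any distortion apply to the point x, -y, -z); pixel columns grow to the right and rows downward; lengths in mm; the calibration is good to about 2 mm. A picture is of the moment at which its call begins: read the wrist's pose just before it. get_calibration takes no time and is no camera call; for the wrist camera it gives the pose at the moment of the call.
- env.job_done(): hands the job in, once; it reports no verdict.
The state is a dict: "t": time; "joints": joint angles; "qvel": joint speeds; "tau": joint torques, N m; "eef_pos": TCP position; "tcp_rot": TCP orientation; "ft_force": force on the tool from outside, world axes, zero at the start; "moment": the same for the moment, N m; "opening": opening from 0.0 (shut) to 1.0 (fully open).
Only numpy, scipy, OpenCV 4.12 (cv2) and the standard library are available. Lean on these libraries where they do the work, as an engineer would, in place of code of your own. Each camera call takes 0.05 s, during which the arm holds its last target.

### The job

The steel filter vessel on the lab bench has its lid on but is not yet clamped. Push the yellow-sided clamp strap round with a finger until it is fully home across the lid, and only then push the red cam lever all the way down so that the clamp bears on the lid. Push only: do not pinch the strap between the fingers or lift anything, and leave the lid, bottles and other loose things where they are.

Things in the scene. Friction and masses are not known exactly. Their poses are not given: they have to be found in the camera images.
- clamp_base: aluminium base plate (150 x 250 x 12 mm) fixed to the bench, carrying vessel and clamp post. Origin: on the bench directly under the axis of the clamp post; z up. Own +y points from the post to the vessel, own x across. The vessel (100 mm diameter) and its lid have their vertical axis at y = +90 mm; the lid's top is 112 mm above the bench. The post is 26 mm in diameter and carries strap and lever.
- strap (a joint): swing angle (rad) of the clamp strap about the vertical post axis. 0 = fully home, strap lying along the base's +y across the middle of the lid, against a stop; it grows to 1.9 as the strap is swung off anticlockwise seen from above (at pi/2 the strap points along the base's -x). Stiff hinge: about 1.5 to 2 N at the strap's end moves it and it stays where left.
- strap_push (a point): point on the strap's centre line near its free end, 150 mm from the post axis, half-way up the strap (132 mm above the bench). The strap is a dark steel bar with yellow side faces, 24 mm wide, from the post out to 170 mm, underside 122 mm and top 142 mm above the bench; point x is across the strap, y outward along it. Fingertips at about 128 mm above the bench push its side and clear the lid (112 mm).
- strap_pad_outer: yellow side face of the strap that is pushed to bring it home (on the strap's own -x side, the side that faces away from the lid while the strap is swung off); face 12 mm from the centre line, from 32 to 170 mm from the post axis. Origin on the post axis at the strap's underside, y outward along the strap.
- strap_pad_inner: yellow side face on the other side of the strap (its own +x side), same size and origin; force on both side faces at once counts as pinching.
- lever (a joint): angle (rad) of the red cam lever: 0 = fully raised, 1.05 rad (60 degrees) above level, 1.05 = fully down, level, against its stop. It is carried by the strap and turns with it; it points from the post away from the strap's free end. Its horizontal hinge lies across the strap on the post axis, 160 mm above the bench. Friction holds it anywhere; pushing at the red pad takes about 4 to 6 N.
- lever_pad (a point): middle of the upper face of the lever's red pad, 80 mm from the hinge and 5 mm above the lever's centre line. The pad is 30 mm wide, 44 mm long (58 to 102 mm from the hinge), 10 mm thick; when down its upper face is 165 mm above the bench.
- foot: black rubber clamp foot, 28 mm diameter, hanging under the strap 90 mm from the post axis; it moves down 4.8 mm as the lever goes down and presses the lid. Origin: centre of its underside.
- vessel_lid: loose aluminium lid, 104 mm diameter, flange 10 mm thick, with a 6 mm spigot inside the vessel. Origin: centre of the spigot's underside, 16 mm below the lid's top.
- amber_bottle: amber reagent bottle, 68 mm diameter, 140 mm tall, beside the vessel on the side away from the robot. Bystander; origin at the centre of its underside
- beaker: glass beaker, 64 mm diameter, 70 mm tall, standing below the path of the strap. Bystander; origin at the centre of its underside
- sample_jar: small amber jar with white cap, 44 mm diameter, 60 mm tall, standing near the lever side. Bystander; origin at the centre of its underside
- white_bottle: white bottle with blue cap, 52 mm diameter, 110 mm tall. Bystander; origin at the centre of its underside
- rubber_bung: red-brown rubber stopper, 32 mm diameter, 28 mm tall. Bystander; origin at the centre of its underside
- wrench: steel wrench 160 mm long lying flat on the bench. Bystander; origin at the centre of its underside
There are look-alikes about, which are no part of the job. Of the things like the vessel_lid, leave any that is brown or purple; of the rest the smaller one is meant.

How it is judged (in metres and radians):
On the way, in this order (a step that is already met when the one before it is completed fails the run):
1. the strap is swung fully home across the lid while the lever is still raised (value of joint strap below 0.05 rad and value of joint lever below 0.35 rad), for 0.2 s.
2. the lever is pushed fully down with the strap home (value of joint strap below 0.05 rad and value of joint lever above 0.97 rad), for 0.2 s.
At the end, for the whole second after the job is handed in: Strap within 0.05 rad of home, lever within 0.08 rad of fully down, the foot pressing the lid with more than 2 N, the lid within 6 mm of its start, strap and lever at rest (all of step 2 and contact force between foot and vessel_lid above 2 N and distance of vessel_lid from where it was at the start of the episode below 0.006 m and velocity of joint strap between -0.05 and 0.05 rad/s and velocity of joint lever between -0.05 and 0.05 rad/s); the robot touches nothing.
It fails at once if the lever is pushed down while the strap is not home (value of joint lever above 0.5 rad and value of joint strap above 0.12 rad).
It fails at once if the strap is pinched (fingers press both side faces at once) (contact force between the fingers and strap_pad_outer above 1 N and contact force between the fingers and strap_pad_inner above 1 N).
It fails at once if the lid is lifted or shifted by more than 8 mm (distance of vessel_lid from where it was at the start of the episode above 0.008 m).
It fails at once if a bystander is moved or lifted by more than 15 mm (distance of any of amber_bottle, beaker, sample_jar, white_bottle, rubber_bung, wrench from where it was at the start of the episode above 0.015 m).
It fails at once if a bystander is tipped over (angle between any of amber_bottle, beaker, sample_jar, white_bottle, rubber_bung, wrench's own z axis and vertical above 0.4 rad).
It also fails if it takes over 53 s, if anything falls off the work surface, if the arm or the gripper's body presses on something with over 40 N, if the wrist force passes 120 N, or if a joint passes its speed limit or range.

## Working session

There is one attempt and no reset: what is moved stays moved. The work goes in short steps, Python scripts to look and compute and a tool call to move; the robot and the scene stay as the last step left them, time stands still between calls to the robot, and variables do not carry over. Pictures are saved under pics/ and viewed, and the job is handed in when it is done.

Besides the shell and the picture viewer there is one more tool, called by a JSON object that holds its "method" and its "body". arm_command: Moves the arm, as the interface text tells. Its arguments: {"type":"object","properties":{"steps":{"type":"array","items":{"type":"object","properties":{"dx":{"type":"number"},"dy":{"type":"number"},"dz":{"type":"number"},"rx":{"type":"number"},"ry":{"type":"number"},"rz":{"type":"number"},"claw":{"type":"number"}}}}},"required":["steps"]}

```bash
ls; mkdir -p pics; python3 - <<'E'
from cell import env
import cv2
for n in("scene","side","wrist"):
    p,d=env.read_camera(n); c=env.get_calibration(n); print(n,c)
    cv2.imwrite(f"pics/{n}0.png",p[:,:,::-1]); 
    import numpy as np; np.save(f"pics/{n}0.npy",d)
s=env.state();print(s)
E
```

```text
pics
scene {'vfov': 52.243258570903066, 'cx': 261.29593522465365, 'cy': 190.6714224219506, 'xyz': array([1198.56555565,  105.68892032, 1012.4941239 ]), 'attitude': array([ 0.67610754, -0.00244955,  1.69989959])}
side {'vfov': 50.74208862799717, 'cx': 251.30762993712662, 'cy': 194.85173788990454, 'xyz': array([311.25879714, 933.10220001, 688.04362396]), 'attitude': array([ 1.07046950e+00,  8.51168696e-04, -2.91103935e+00])}
wrist {'vfov': 71.7294168418114, 'cx': 255.37335619942513, 'cy': 195.65985251951227, 'xyz': array([624.51088802,  71.23289239, 383.94031926]), 'attitude': array([-2.52271475e-01, -1.60583486e-04,  9.62950820e-05])}
{'t': 0.15, 'joints': array([-1.05600317e-01,  4.91417902e-01,  1.55929595e+00,  1.26548932e-06,
        1.09169357e+00, -1.05639672e-01]), 'qvel': array([ 0.0011275 , -0.00208307,  0.00112069,  0.00075431, -0.00033446,
        0.00108448]), 'tau': array([ 3.16444048e-04, -6.12899423e+01, -2.58276522e+01,  6.91918633e-02,
        4.73701756e-02, -5.07232733e-05]), 'eef_pos': array([6.24831575e+02, 4.06840982e-02, 2.14202621e+02]), 'tcp_rot': array([-3.14078254e+00, -8.70285925e-05,  1.57083506e+00]), 'ft_force': array([0.34266524, 0.29064068, 0.8557066 ]), 'moment': array([-0.00758653,  0.0052252 , -0.02626825]), 'opening': 0.9996430552359719}
```

View pics/scene0.png

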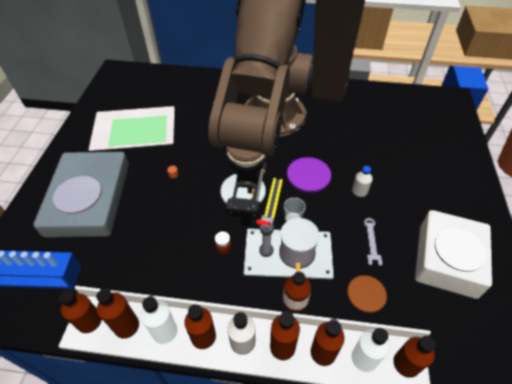

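View pics/side0.png

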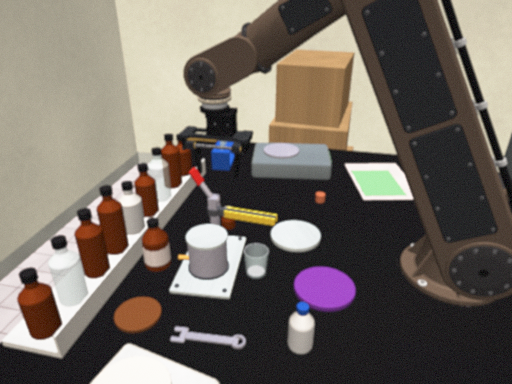

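View pics/wrist0.png

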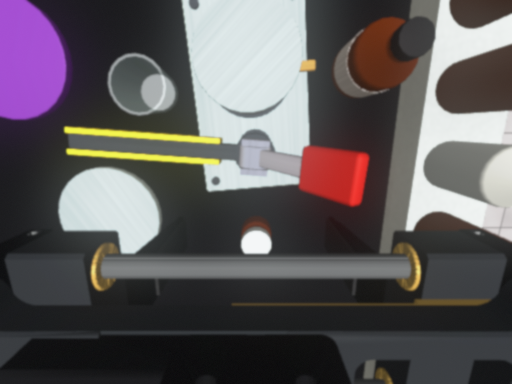

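Wrist picture: post at about (255,155), strap with yellow sides out to (67,142), red lever pad at (335,175), vessel with lid at (247,55), beaker at (137,85), jar at (257,235), amber bottle at (380,60). Lid look-alikes are the white disc on the bench (110,210), the purple disc (15,55) and the brown disc (367,293 in scene). The lid meant is the one on the vessel. Now I'll measure these.

```bash
cat > h.py <<'E'
import numpy as np, cv2
from scipy.spatial.transform import Rotation as R
def pt(d,c,u,v,w=None):
    f=d.shape[0]/2/np.tan(np.radians(c['vfov']/2))
    z=d[v,u] if w is None else w
    p=np.array([(u-c['cx'])*z/f,-(v-c['cy'])*z/f,-z])
    return R.from_euler('xyz',c['attitude']).apply(p)+c['xyz']
def cloud(d,c):
    f=d.shape[0]/2/np.tan(np.radians(c['vfov']/2))
    v,u=np.mgrid[:d.shape[0],:d.shape[1]]
    p=np.stack([(u-c['cx'])*d/f,-(v-c['cy'])*d/f,-d],-1)
    return (R.from_euler('xyz',c['attitude']).apply(p.reshape(-1,3))+c['xyz']).reshape(p.shape)
E
python3 - <<'E'
from h import *
from cell import env
c=env.get_calibration('wrist'); d=np.load('pics/wrist0.npy'); im=cv2.imread('pics/wrist0.png')
P=cloud(d,c)
for n,u,v in [('beaker',137,60),('lid',247,55),('post',255,150),('plate',215,165),('bench',180,200),('disc',110,210),('jarcap',257,240),('amb cap',413,38),('pad',335,170),('strapend',75,142),('strap',200,150)]:
    print(n,(u,v),P[v,u].round(1))
hsv=cv2.cvtColor(im,cv2.COLOR_BGR2HSV)
ye=(hsv[...,0]>24)&(hsv[...,0]<36)&(hsv[...,1]>150)&(hsv[...,2]>120)
q=P[ye]; q=q[(q[:,2]>110)&(q[:,2]<155)]; print('yellow',len(q),q.min(0),q.max(0))
st=(P[...,2]>132)&(P[...,2]<150)&(P[...,0]<640)&(P[...,1]>50)
st[220:]=0
q=P[st]; print('strap',len(q),q.min(0),q.max(0),np.median(q[:,2]))
(cx,cy),sz,a=cv2.minAreaRect(q[:,:2].astype(np.float32)); print(cx,cy,sz,a)
l=(P[...,2]>106)&(P[...,2]<118); l[150:]=0;l[:,310:]=0; l[:,:185]=0
q=P[l]; print('lid',len(q),q.min(0),q.max(0),cv2.minEnclosingCircle(q[:,:2].astype(np.float32)))
re=((hsv[...,0]<6)|(hsv[...,0]>174))&(hsv[...,1]>150)&(hsv[...,2]>150)
re[:140]=0;re[210:]=0;q=P[re];print('red',q.min(0),q.max(0),q.mean(0))
E
```

```text
beaker (137, 60) [491.5 144.4  56.8]
lid (247, 55) [616.8 136.3 111.8]
post (255, 150) [624.3  53.9 173.6]
plate (215, 165) [567.7  19.6  10.6]
bench (180, 200) [ 5.114e+02 -3.460e+01 -5.000e-01]
disc (110, 210) [417.  -43.3  21.7]
jarcap (257, 240) [626.7 -72.5  60. ]
amb cap (413, 38) [754.6 142.5 139.4]
pad (335, 170) [669.5  47.8 235.1]
strapend (75, 142) [462.5  58.3 140.8]
strap (200, 150) [574.5  51.3 141. ]
yellow 1729 [454.15827503  39.31263701 122.58545245] [592.08146922  71.40362631 143.66858531]
strap 3331 [454.15827503  50.20594094 132.00427242] [639.59956021  71.39751906 149.66088129] 141.44171767963834
546.9054565429688 60.58502960205078 (21.10005760192871, 185.44520568847656) 89.82161712646484
lid 10202 [565.06162832  85.77694323 106.09486102] [668.13651352 181.29010804 114.47250544] ((616.3851318359375, 137.51116943359375), 52.03498458862305)
red [624.51088802  29.57864397 210.99174529] [685.23283679  71.23289239 383.94031926] [669.0833647   45.43079814 233.49218437]
```

```bash
python3 - <<'E'
import cv2
a=cv2.imread('pics/wrist0.png')[0:250,:]
cv2.imwrite('pics/w0z.png',cv2.resize(a[:, 40:400],None,fx=2.2,fy=2.2,interpolation=cv2.INTER_CUBIC))
a=cv2.imread('pics/side0.png')[140:310,120:320]
cv2.imwrite('pics/s0z.png',cv2.resize(a,None,fx=3.5,fy=3.5,interpolation=cv2.INTER_CUBIC))
E
```

```text
(no output)
```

View pics/w0z.png

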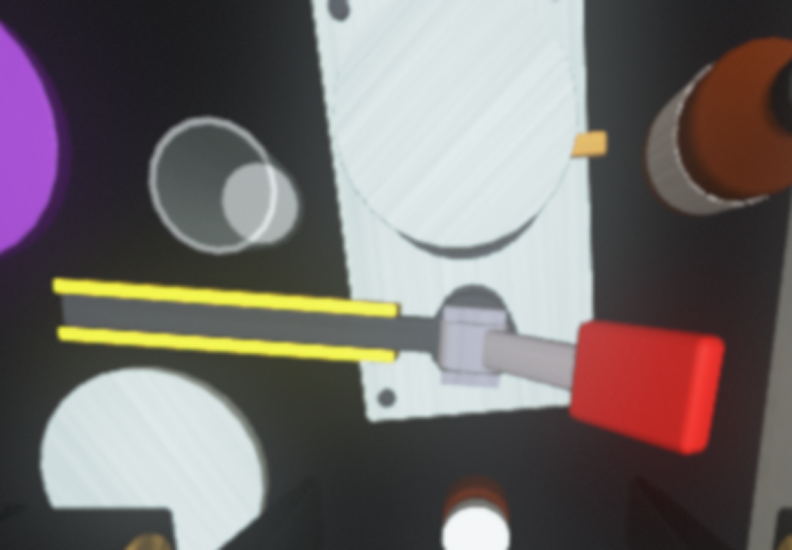

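View pics/s0z.png

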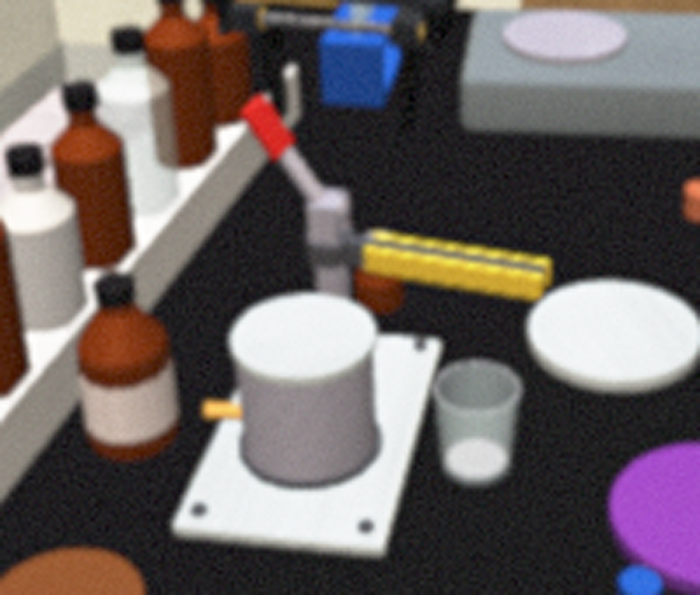

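```bash
python3 - <<'E'
from h import *
from cell import env
c=env.get_calibration('wrist'); d=np.load('pics/wrist0.npy'); im=cv2.imread('pics/wrist0.png')
P=cloud(d,c)
st=(P[...,2]>137)&(P[...,2]<146)&(P[...,0]<595)&(P[...,1]>30); st[220:]=0
q=P[st][:,:2]
for lo in range(450,595,20):
    s=q[(q[:,0]>=lo)&(q[:,0]<lo+20)]; print(lo,len(s),s[:,1].min().round(1),s[:,1].max().round(1),((s[:,1].min()+s[:,1].max())/2).round(1))
# post block top
b=(P[...,2]>165)&(P[...,2]<180)&(P[...,0]<640); b[220:]=0
s=P[b]; print('block',len(s),s.min(0),s.max(0))
l=(P[...,2]>109)&(P[...,2]<115); l[150:]=0;l[:,310:]=0; l[:,:185]=0
q=P[l][:,:2]
# lower-edge circle fit: edge points per column with min y
m=l.astype(np.uint8); cs,_=cv2.findContours(m,cv2.RETR_EXTERNAL,cv2.CHAIN_APPROX_NONE); k=max(cs,key=len)[:,0]; k=k[k[:,1]>3]
e=P[k[:,1],k[:,0]][:,:2]; A=np.c_[2*e,np.ones(len(e))]; x=np.linalg.lstsq(A,(e**2).sum(1),rcond=None)[0]; print('circle',x[:2],np.sqrt(x[2]+x[0]**2+x[1]**2))
# plate edges
p=(P[...,2]>7)&(P[...,2]<16); p[220:]=0
for v in range(10,190,20):
    u=np.where(p[v,170:320])[0]+170
    if len(u): print(v,P[v,u[0]].round(1),P[v,u[-1]].round(1))
E
```

```text
450 420 47.6 71.4 59.5
470 614 45.8 70.5 58.2
490 609 43.9 68.8 56.4
510 604 43.0 67.9 55.5
530 597 41.2 66.2 53.7
550 599 40.3 64.5 52.4
570 597 38.4 63.6 51.0
590 115 38.6 61.9 50.3
block 980 [611.8474216   33.06217352 165.1025044 ] [639.48103818  62.35520993 179.92475004]
circle [616.38350648 137.17440319] 51.06857066792795
10 [535.  211.6   8.4] [684.3 210.7  11. ]
30 [538.2 188.4  12.4] [686.7 189.1  10.2]
50 [540.4 166.   11.8] [689.3 166.8   8.7]
70 [540.7 143.4   8.2] [545.2 142.9  10.6]
90 [520.1 118.   15.6] [692.5 118.6  10.9]
110 [546.4  93.5  10.9] [693.7  93.5  11.1]
130 [547.4  67.5   9.5] [696.5  67.5  10.2]
150 [651.8  40.6  11.7] [689.2  40.6  11.8]
170 [553.4  12.6  11.2] [648.1  12.6  10.8]
```

{"method": "arm_command", "body": {"steps": [{"claw": 1},{"claw": 1},{"claw": 1},{"claw": 1},{"claw": 1},{"claw": 1},{"claw": 1},{"claw": 1}]}}

```text
$.steps[0]: bad value
```

{"method": "arm_command", "body": {"steps": [{"dx": 0,"dy": 0,"dz": 0,"rx": 0,"ry": 0,"rz": 0,"claw": 1},{"dx": 0,"dy": 0,"dz": 0,"rx": 0,"ry": 0,"rz": 0,"claw": 1},{"dx": 0,"dy": 0,"dz": 0,"rx": 0,"ry": 0,"rz": 0,"claw": 1},{"dx": 0,"dy": 0,"dz": 0,"rx": 0,"ry": 0,"rz": 0,"claw": 1},{"dx": 0,"dy": 0,"dz": 0,"rx": 0,"ry": 0,"rz": 0,"claw": 1},{"dx": 0,"dy": 0,"dz": 0,"rx": 0,"ry": 0,"rz": 0,"claw": 1}]}}

```text
t: 0.9
eef_pos: [624.6, 0.1, 213.8]
tcp_rot: [-3.14, -0.0, 1.571]
ft_force: [0.5, -0.3, 1.0]
opening: 0.428
```

{"method": "arm_command", "body": {"steps": [{"dx": 0.006,"dy": -0.06,"dz": 0,"rx": 0,"ry": 0,"rz": 0,"claw": 1},{"dx": 0.006,"dy": -0.06,"dz": 0,"rx": 0,"ry": 0,"rz": 0,"claw": 1},{"dx": 0.006,"dy": -0.06,"dz": 0,"rx": 0,"ry": 0,"rz": 0,"claw": 1},{"dx": 0,"dy": 0,"dz": 0,"rx": 0,"ry": 0,"rz": 0,"claw": 1}]}}

```text
t: 1.4
eef_pos: [476.3, 14.8, 213.3]
tcp_rot: [-3.14, -0.0, 1.571]
ft_force: [0.3, 1.0, 0.5]
opening: 0.024
```

{"method": "arm_command", "body": {"steps": [{"dx": 0,"dy": 0,"dz": 0.053,"rx": 0,"ry": 0,"rz": 0,"claw": 1},{"dx": 0,"dy": 0,"dz": 0.05,"rx": 0,"ry": 0,"rz": 0,"claw": 1},{"dx": 0,"dy": 0,"dz": 0,"rx": 0,"ry": 0,"rz": 0,"claw": 1}]}}

```text
t: 1.78
eef_pos: [479.1, 14.5, 130.7]
tcp_rot: [3.138, 0.0, 1.57]
ft_force: [0.2, -0.1, 0.8]
opening: 0.002
```

```bash
python3 - <<'E'
from cell import env
import cv2
p,d=env.read_camera("side"); cv2.imwrite("pics/side1.png",cv2.resize(p[120:310,100:350,::-1],None,fx=3,fy=3,interpolation=2))
s=env.state();print(s['eef_pos'],s['ft_force'],s['opening'])
E
```

```text
[479.94445705  14.42007661 132.09016692] [-0.02933036 -0.09693417  0.26746532] 0.005711448584750892
```

View pics/side1.png

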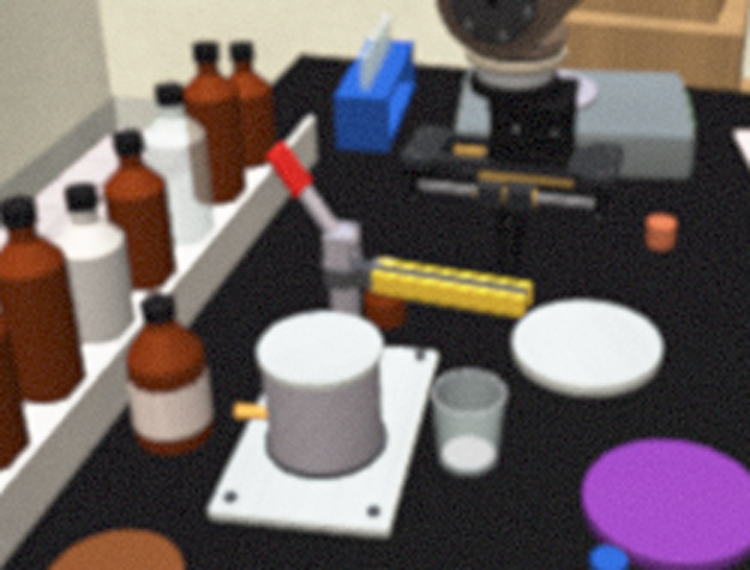

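```bash
python3 - <<'E'
import numpy as np
for th in [1.42,1.3,1.15,1.0,.85,.7,.55,.4,.25,.1,0,-.05]:
    a=np.radians(94.4)+th;u=np.array([np.cos(a),np.sin(a)]);n=np.array([-u[1],u[0]])
    h=12*abs(n[0])+10*abs(n[1]); print(th,(np.array([623.3,47.5])+148*u+(12+h)*n).round(0))
E
```

```text
1.42 [474.  36.]
1.3 [473.  52.]
1.15 [475.  73.]
1.0 [480.  94.]
0.85 [489. 115.]
0.7 [500. 134.]
0.55 [514. 151.]
0.4 [531. 166.]
0.25 [551. 179.]
0.1 [572. 189.]
0 [587. 193.]
-0.05 [595. 195.]
```

{"method": "arm_command", "body": {"steps": [{"dx": 0.014,"dy": -0.006,"dz": 0.004,"rx": 0,"ry": 0,"rz": 0,"claw": 1},{"dx": 0.012,"dy": 0,"dz": 0.0,"rx": 0,"ry": 0,"rz": 0,"claw": 1},{"dx": 0.012,"dy": 0,"dz": 0,"rx": 0,"ry": 0,"rz": 0,"claw": 1}]}}

```text
t: 2.2
eef_pos: [476.6, 46.2, 131.6]
tcp_rot: [3.131, 0.001, 1.57]
ft_force: [1.1, -2.5, -0.5]
opening: 0.002
```

{"method": "arm_command", "body": {"steps": [{"dx": 0.02,"dy": -0.002,"dz": 0.004,"rx": 0,"ry": 0,"rz": 0,"claw": 1},{"dx": 0.02,"dy": 0.0,"dz": 0.001,"rx": 0,"ry": 0,"rz": 0,"claw": 1},{"dx": 0.022,"dy": 0.003,"dz": 0.001,"rx": 0,"ry": 0,"rz": 0,"claw": 1},{"dx": 0.022,"dy": 0.008,"dz": 0,"rx": 0,"ry": 0,"rz": 0,"claw": 1}]}}

```text
t: 2.7
eef_pos: [484.1, 118.2, 127.5]
tcp_rot: [3.129, 0.002, 1.57]
ft_force: [-1.2, -2.0, -0.2]
opening: 0.003
```

{"method": "arm_command", "body": {"steps": [{"dx": 0.018,"dy": 0.015,"dz": 0,"rx": 0,"ry": 0,"rz": 0,"claw": 1},{"dx": 0.018,"dy": 0.017,"dz": 0,"rx": 0,"ry": 0,"rz": 0,"claw": 1},{"dx": 0.016,"dy": 0.019,"dz": 0,"rx": 0,"ry": 0,"rz": 0,"claw": 1}]}}

```text
t: 3.08
eef_pos: [525.2, 164.0, 127.5]
tcp_rot: [3.131, 0.002, 1.572]
ft_force: [-1.2, -2.2, -0.7]
opening: 0.003
```

{"method": "arm_command", "body": {"steps": [{"dx": 0.01,"dy": 0.02,"dz": 0,"rx": 0,"ry": 0,"rz": 0,"claw": 1},{"dx": 0.008,"dy": 0.02,"dz": 0,"rx": 0,"ry": 0,"rz": 0,"claw": 1},{"dx": 0.004,"dy": 0.012,"dz": 0,"rx": 0,"ry": 0,"rz": 0,"claw": 1},{"dx": 0,"dy": 0,"dz": 0,"rx": 0,"ry": 0,"rz": 0,"claw": 1}]}}

```text
t: 3.58
eef_pos: [568.5, 186.0, 126.9]
tcp_rot: [3.134, 0.002, 1.574]
ft_force: [0.2, 0.3, 0.7]
opening: 0.005
```

{"method": "arm_command", "body": {"steps": [{"dx": 0.003,"dy": 0.009,"dz": 0,"rx": 0,"ry": 0,"rz": 0,"claw": 1},{"dx": 0.001,"dy": 0.006,"dz": 0,"rx": 0,"ry": 0,"rz": 0,"claw": 1},{"dx": 0,"dy": 0.004,"dz": 0,"rx": 0,"ry": 0,"rz": 0,"claw": 1}]}}

```text
t: 3.95
eef_pos: [583.5, 189.4, 126.9]
tcp_rot: [3.135, 0.002, 1.574]
ft_force: [-1.5, 1.2, 0.8]
opening: 0.005
```

{"method": "arm_command", "body": {"steps": [{"dx": 0,"dy": 0.004,"dz": 0,"rx": 0,"ry": 0,"rz": 0,"claw": 1},{"dx": 0,"dy": 0.004,"dz": 0,"rx": 0,"ry": 0,"rz": 0,"claw": 1}]}}

```text
t: 4.2
eef_pos: [590.1, 189.4, 127.0]
tcp_rot: [3.136, 0.001, 1.574]
ft_force: [-2.1, -0.0, 0.5]
opening: 0.002
```

{"method": "arm_command", "body": {"steps": [{"dx": 0,"dy": 0.004,"dz": 0,"rx": 0,"ry": 0,"rz": 0,"claw": 1},{"dx": 0,"dy": 0.002,"dz": 0,"rx": 0,"ry": 0,"rz": 0,"claw": 1}]}}

```text
t: 4.45
eef_pos: [593.3, 189.6, 126.7]
tcp_rot: [3.14, 0.001, 1.574]
ft_force: [-11.1, 1.9, 4.0]
opening: 0.009
```

{"method": "arm_command", "body": {"steps": [{"dx": 0,"dy": 0.002,"dz": 0,"rx": 0,"ry": 0,"rz": 0,"claw": 1},{"dx": 0,"dy": 0.001,"dz": 0,"rx": 0,"ry": 0,"rz": 0,"claw": 1}]}}

```text
t: 4.7
eef_pos: [592.8, 189.6, 126.5]
tcp_rot: [-3.136, 0.002, 1.574]
ft_force: [-7.7, -0.0, 4.9]
opening: 0.004
```

```bash
python3 - <<'E'
from cell import env
import cv2
s=env.state();print(s['t'],s['eef_pos'],s['ft_force'])
p,d=env.read_camera("side"); cv2.imwrite("pics/side2.png",cv2.resize(p[120:310,100:350,::-1],None,fx=3,fy=3,interpolation=2))
p,d=env.read_camera("scene"); cv2.imwrite("pics/scene2.png",cv2.resize(p[150:320,190:390,::-1],None,fx=3.5,fy=3.5,interpolation=2))
E
```

```text
4.7 [592.81978168 189.60666114 126.521437  ] [-7.71972129 -0.01546475  4.89877838]
```

View pics/side2.png

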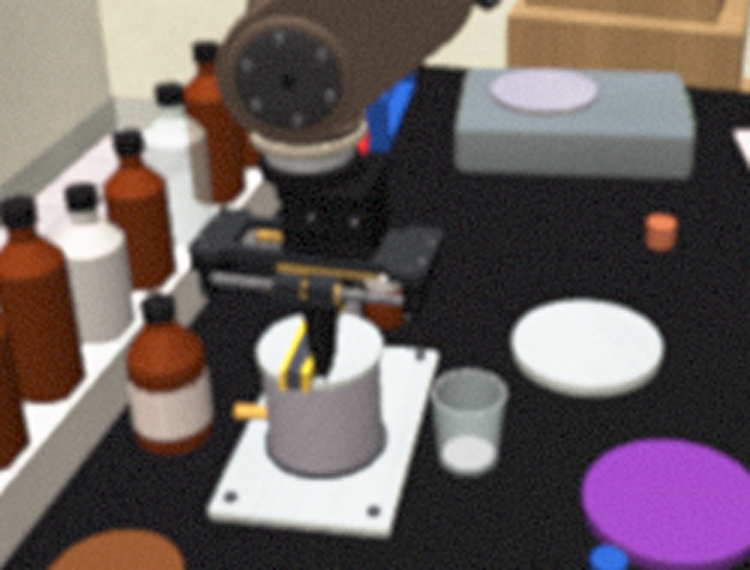

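View pics/scene2.png

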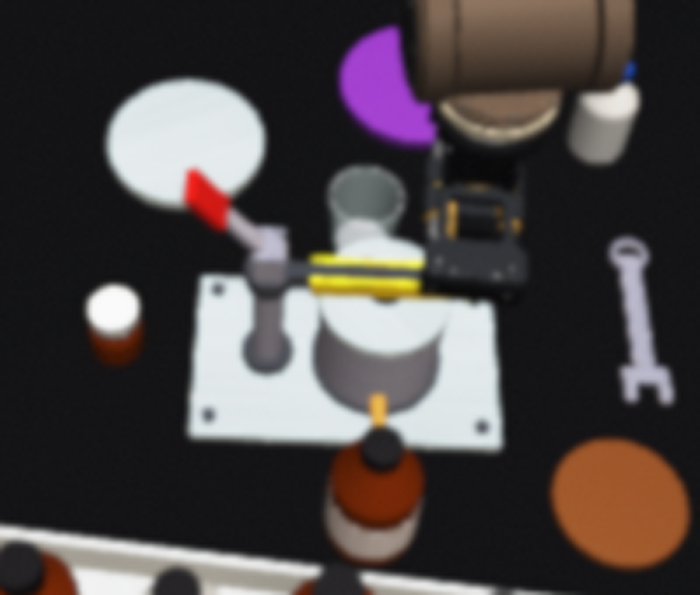

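{"method": "arm_command", "body": {"steps": [{"dx": 0,"dy": -0.03,"dz": 0,"rx": 0,"ry": 0,"rz": 0,"claw": 1},{"dx": 0,"dy": -0.01,"dz": -0.05,"rx": 0,"ry": 0,"rz": 0,"claw": 1},{"dx": 0,"dy": 0,"dz": -0.07,"rx": 0,"ry": 0,"rz": 0,"claw": 1},{"dx": 0,"dy": 0,"dz": -0.07,"rx": 0,"ry": 0,"rz": 0,"claw": 1},{"dx": 0,"dy": 0,"dz": 0,"rx": 0,"ry": 0,"rz": 0,"claw": 1}]}}

```text
t: 5.42
eef_pos: [562.4, 189.2, 283.7]
tcp_rot: [-3.139, 0.003, 1.574]
ft_force: [-0.2, 0.2, -1.0]
opening: 0.007
```

Now move over the lever, staying high, to about (625, 21, 290).

{"method": "arm_command", "body": {"steps": [{"dx": -0.07,"dy": 0.026,"dz": -0.01,"rx": 0,"ry": 0,"rz": 0,"claw": 1},{"dx": -0.07,"dy": 0.026,"dz": 0,"rx": 0,"ry": 0,"rz": 0,"claw": 1},{"dx": -0.066,"dy": 0.026,"dz": 0,"rx": 0,"ry": 0,"rz": 0,"claw": 1},{"dx": 0,"dy": 0,"dz": 0,"rx": 0,"ry": 0,"rz": 0,"claw": 1}]}}

```text
t: 5.92
eef_pos: [627.4, 20.0, 289.5]
tcp_rot: [-3.139, 0.003, 1.576]
ft_force: [-0.3, 1.2, -0.4]
opening: 0.003
```

```bash
python3 - <<'E'
from cell import env
from h import *
s=env.state();print(s['t'],s['eef_pos'],s['tcp_rot'],s['ft_force'])
c=env.get_calibration('wrist')
im,d=env.read_camera("wrist"); cv2.imwrite("pics/wrist3.png",im[:,:,::-1])
P=cloud(d,c); hsv=cv2.cvtColor(im,cv2.COLOR_RGB2HSV)
st=(P[...,2]>137)&(P[...,2]<146)&(P[...,0]>580)&(P[...,0]<640)&(P[...,1]>85)&(P[...,1]<230)
q=P[st]
for lo in range(85,225,20):
    k=q[(q[:,1]>=lo)&(q[:,1]<lo+20)]
    if len(k): print(lo,len(k),k[:,0].min().round(1),k[:,0].max().round(1),((k[:,0].min()+k[:,0].max())/2).round(1))
re=((hsv[...,0]<6)|(hsv[...,0]>174))&(hsv[...,1]>150)&(hsv[...,2]>130)&(P[...,2]>190)&(P[...,2]<270)
k=P[re]; print(len(k), k.min(0) if len(k) else 0,k.max(0) if len(k) else 0)
E
```

```text
5.925 [627.36555052  19.99373965 289.48712022] [-3.1385217   0.00320801  1.57589369] [-0.28553961  1.177258   -0.35640772]
85 373 607.4 631.8 619.6
105 401 605.5 630.5 618.0
125 409 604.5 629.2 616.9
145 437 602.5 626.8 614.7
165 463 600.7 625.6 613.2
185 479 599.0 623.4 611.2
205 262 598.2 622.3 610.3
500 [611.99904135   0.69371804 210.09484047] [641.54075274  18.44483351 235.82276875]
```

View pics/wrist3.png

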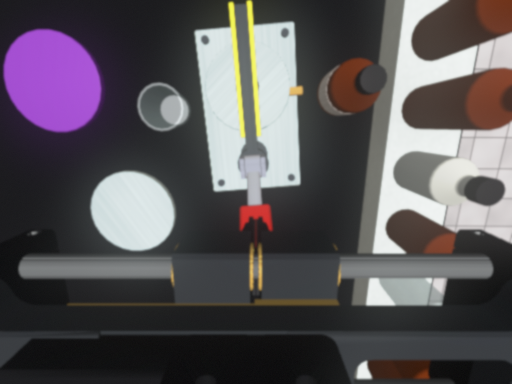

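{"method": "arm_command", "body": {"steps": [{"dx": 0.006,"dy": -0.002,"dz": 0.035,"rx": 0,"ry": 0,"rz": 0,"claw": 1},{"dx": 0,"dy": 0,"dz": 0.02,"rx": 0,"ry": 0,"rz": 0,"claw": 1},{"dx": 0,"dy": 0,"dz": 0,"rx": 0,"ry": 0,"rz": 0,"claw": 1}]}}

```text
t: 6.35
eef_pos: [624.3, 28.6, 243.4]
tcp_rot: [-3.137, 0.002, 1.579]
ft_force: [-0.6, 0.1, 0.9]
opening: 0.006
```

{"method": "arm_command", "body": {"steps": [{"dx": -0.008,"dy": 0.001,"dz": 0.014,"rx": 0,"ry": 0,"rz": 0,"claw": 1},{"dx": -0.01,"dy": 0.001,"dz": 0.008,"rx": 0,"ry": 0,"rz": 0,"claw": 1},{"dx": -0.01,"dy": 0.001,"dz": 0.008,"rx": 0,"ry": 0,"rz": 0,"claw": 1}]}}

```text
t: 6.72
eef_pos: [627.2, 6.2, 220.0]
tcp_rot: [-3.139, 0.002, 1.581]
ft_force: [-2.7, 2.4, 2.0]
opening: 0.005
```

{"method": "arm_command", "body": {"steps": [{"dx": -0.009,"dy": 0,"dz": 0.01,"rx": 0,"ry": 0,"rz": 0,"claw": 1},{"dx": -0.009,"dy": 0,"dz": 0.01,"rx": 0,"ry": 0,"rz": 0,"claw": 1},{"dx": -0.006,"dy": 0,"dz": 0.012,"rx": 0,"ry": 0,"rz": 0,"claw": 1}]}}

```text
t: 7.1
eef_pos: [628.2, -14.9, 193.7]
tcp_rot: [3.141, 0.002, 1.58]
ft_force: [0.6, 2.4, 3.4]
opening: 0.0
```

{"method": "arm_command", "body": {"steps": [{"dx": -0.004,"dy": 0,"dz": 0.012,"rx": 0,"ry": 0,"rz": 0,"claw": 1},{"dx": -0.003,"dy": 0,"dz": 0.012,"rx": 0,"ry": 0,"rz": 0,"claw": 1},{"dx": 0,"dy": 0,"dz": 0.006,"rx": 0,"ry": 0,"rz": 0,"claw": 1}]}}

```text
t: 7.48
eef_pos: [628.9, -21.9, 168.0]
tcp_rot: [3.14, 0.003, 1.58]
ft_force: [-0.5, -3.0, 6.0]
opening: 0.004
```

{"method": "arm_command", "body": {"steps": [{"dx": 0,"dy": 0,"dz": 0.004,"rx": 0,"ry": 0,"rz": 0,"claw": 1},{"dx": 0,"dy": 0,"dz": 0.003,"rx": 0,"ry": 0,"rz": 0,"claw": 1}]}}

```text
t: 7.72
eef_pos: [629.1, -22.4, 164.6]
tcp_rot: [3.138, 0.004, 1.58]
ft_force: [-10.3, 2.2, 35.3]
opening: 0.002
```

{"method": "arm_command", "body": {"steps": [{"dx": 0,"dy": 0,"dz": 0,"rx": 0,"ry": 0,"rz": 0,"claw": 1}]}}

```text
t: 7.85
eef_pos: [628.9, -22.3, 165.4]
tcp_rot: [3.138, 0.004, 1.58]
ft_force: [-0.6, 0.6, 0.4]
opening: 0.0
```

```bash
cat > chk.py <<'E'
from cell import env
from h import *
import sys
s=env.state();print(s['t'],s['eef_pos'],s['tcp_rot'],s['ft_force'])
c=env.get_calibration('wrist')
im,d=env.read_camera("wrist"); cv2.imwrite(f"pics/{sys.argv[1]}.png",im[:,:,::-1])
P=cloud(d,c)
q=P[(P[...,2]>136)&(P[...,2]<147)&(P[...,0]>580)&(P[...,0]<645)&(P[...,1]>85)&(P[...,1]<230)]
m=[]
for lo in range(85,225,10):
    k=q[(q[:,1]>=lo)&(q[:,1]<lo+10)]
    if len(k)>50: m.append((lo+5,(k[:,0].min()+k[:,0].max())/2))
m=np.array(m); f=np.polyfit(m[:,0],m[:,1],1); print(m.round(1).tolist(),'slope',f[0],'x@47.5',np.polyval(f,47.5))
hsv=cv2.cvtColor(im,cv2.COLOR_RGB2HSV)
re=((hsv[...,0]<6)|(hsv[...,0]>174))&(hsv[...,1]>150)&(hsv[...,2]>130)&(P[...,2]>150)&(P[...,2]<270)&(P[...,0]>590)&(P[...,0]<660)&(P[...,1]<30)
k=P[re]; print('red',len(k))
if len(k): print(k.min(0),k.max(0),np.median(k,0)); 
E
python3 chk.py wrist4
```

```text
7.85 [628.90757771 -22.2970827  165.38096428] [3.13755314 0.00445575 1.58010032] [-0.59223986  0.6409969   0.4350077 ]
[[90.0, 620.1], [100.0, 619.1], [110.0, 618.5], [120.0, 617.6], [130.0, 617.3]] slope -0.06973129258233081 x@47.5 622.9003227894692
red 329
[613.76433023 -20.05468936 160.27062486] [643.63678641  -8.86957786 188.88988058] [635.78525432 -13.53942559 164.13696374]
```

View pics/wrist4.png

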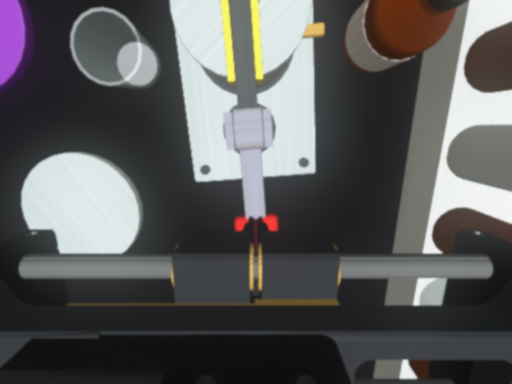

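{"method": "arm_command", "body": {"steps": [{"dx": 0,"dy": 0,"dz": 0.003,"rx": 0,"ry": 0,"rz": 0,"claw": 1},{"dx": 0,"dy": 0,"dz": 0,"rx": 0,"ry": 0,"rz": 0,"claw": 1},{"dx": 0,"dy": 0,"dz": -0.05,"rx": 0,"ry": 0,"rz": 0,"claw": 1},{"dx": -0.05,"dy": 0,"dz": -0.07,"rx": 0,"ry": 0,"rz": 0,"claw": 1},{"dx": -0.07,"dy": 0,"dz": -0.02,"rx": 0,"ry": 0,"rz": 0,"claw": 1},{"dx": 0,"dy": 0,"dz": 0,"rx": 0,"ry": 0,"rz": 0,"claw": 1},{"dx": 0,"dy": 0,"dz": 0,"rx": 0,"ry": 0,"rz": 0,"claw": 1}]}}

```text
t: 8.78
eef_pos: [628.0, -116.9, 273.8]
tcp_rot: [-3.14, 0.006, 1.583]
ft_force: [-0.3, 0.3, 0.3]
opening: 0.004
```

```bash
python3 chk.py wrist5; python3 - <<'E'
from cell import env
from h import *
p,d=env.read_camera("side"); cv2.imwrite("pics/side5.png",cv2.resize(p[120:310,100:350,::-1],None,fx=3,fy=3,interpolation=2))
E
```

```text
8.775 [ 628.04743227 -116.85775968  273.79516434] [-3.14013227  0.00562746  1.58252533] [-0.25437022  0.25125062  0.28609255]Traceback (most recent call last):
  File "chk.py", line 13, in <module>
    m=np.array(m); f=np.polyfit(m[:,0],m[:,1],1); print(m.round(1).tolist(),'slope',f[0],'x@47.5',np.polyval(f,47.5))
                                ~^^^^^
IndexError: too many indices for array: array is 1-dimensional, but 2 were indexed
```

View pics/wrist5.png

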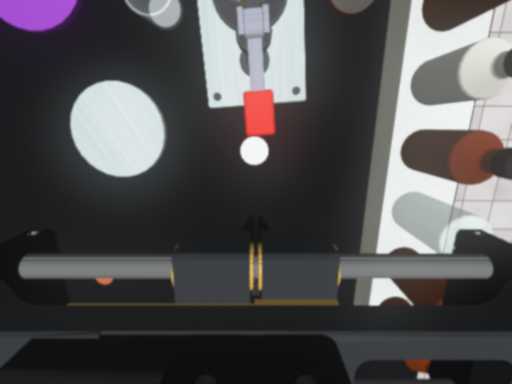

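View pics/side5.png

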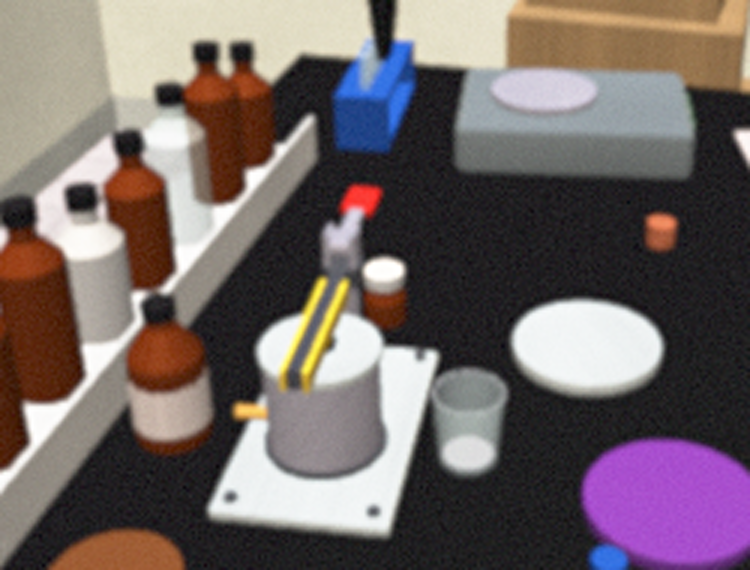

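{"method": "arm_command", "body": {"steps": [{"dx": 0.06,"dy": 0,"dz": -0.03,"rx": 0,"ry": 0,"rz": 0,"claw": 1},{"dx": 0.02,"dy": 0,"dz": 0,"rx": 0,"ry": 0,"rz": 0,"claw": 1},{"dx": 0,"dy": 0,"dz": 0,"rx": 0,"ry": 0,"rz": 0,"claw": 1},{"dx": 0,"dy": 0,"dz": 0,"rx": 0,"ry": 0,"rz": 0,"claw": 1}]}}

```text
t: 9.38
eef_pos: [626.7, -48.7, 294.4]
tcp_rot: [-3.135, 0.005, 1.587]
ft_force: [0.1, 0.2, -0.2]
opening: 0.007
```

```bash
python3 - <<'E'
import sys; sys.argv=['','wrist6']
exec(open('chk.py').read())
k=k[k[:,2]>158]
A=np.c_[k[:,:2],np.ones(len(k))]; w=np.linalg.lstsq(A,k[:,2],rcond=None)[0]; print('pad plane',w[:2],np.std(k[:,2]-A@w), 'pad xy mid',(k.min(0)+k.max(0))/2)
l=(P[...,2]>108)&(P[...,2]<116)&(P[...,0]>550)&(P[...,0]<680)&(P[...,1]>80)&(P[...,1]<200)
cs,_=cv2.findContours(l.astype(np.uint8),cv2.RETR_EXTERNAL,cv2.CHAIN_APPROX_NONE)
e=np.concatenate([P[q[:,0,1],q[:,0,0]][:,:2] for q in cs if len(q)>30]); print('lid',cv2.minEnclosingCircle(e.astype(np.float32)))
E
```

```text
9.375 [626.68770704 -48.67299131 294.43843325] [-3.13473428  0.0049386   1.58660258] [ 0.12917265  0.24710833 -0.18311637]
[[90.0, 620.1], [100.0, 619.5], [110.0, 618.8], [120.0, 618.1], [130.0, 616.9], [140.0, 615.7], [150.0, 615.7]] slope -0.08143453981719123 x@47.5 623.73653861446
red 910
[614.44872027 -52.50470088 161.02291434] [646.33221936  -9.26248858 167.14457131] [630.71795518 -30.86112188 164.37417804]
pad plane [ 0.00142762 -0.00435713] 0.8499973085767931 pad xy mid [630.39046981 -30.88359473 164.08374283]
lid ((616.4235229492188, 137.4847412109375), 51.952457427978516)
```

```bash
python3 -c "
from cell import env
print(env.job_done()); print(env.state()['t'])"
```

```text
the job is handed in; nothing more can be done
None
the job is handed in; nothing more can be done
```

The clamp strap is home across the lid and the red lever is fully down. I handed the job in at about 9.4 s; it gave no verdict. With the fingers shut, I pushed the strap round by its outer yellow face until it met its stop, at about 11 N. I then backed off and checked it was home. After that I pushed the lever down from above along its arc until it met its stop, at about 35 N, and moved the arm clear.

Last checks, from the wrist camera's depth image:
- **Strap:** its centre line slopes -0.081 in x per unit y. The base plate edge gave -0.076, so the strap is within about 0.01 rad of home.
- **Lever:** the red pad is level to about 0.004 rad, with its upper face at 164 mm against the expected 165 mm.
- **Lid:** its centre measured (616.4, 137.5) mm both before and after.
- **Bystanders:** none looked moved in the last pictures, though I judged this by eye only; the wrench and white bottle were not in the final views.
- **Robot:** it touched nothing, with the wrist force at about zero.

I could not measure the foot's force on the lid; it follows only from the lever being fully down. At the lever's stop there was a brief sideways force of about 10 N in the direction that would open the strap. The later strap measurement showed it had not moved.

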